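Load the pellet drier and set its thumbwheels

TASK

Dry the pressed fuel pellets before they are weighed: open the drier, move every pellet from the pocket tray into the drying chamber so that they all lie on its floor and none is stacked, and slide the cover fully shut. Roll the three thumbwheels to 125 minutes (hundreds 1, tens 2, units 5), and once all that is done press the start key down. Leave the tablet jar, tweezers and weighing boat where they are.

Things in the scene. Friction and masses are not known exactly. Their poses are not given: they have to be found in the camera images.
- drier: white and grey bench drier, fixed, 150 (x) x 244 (y) mm, deck 62 mm high. Origin under its centre; -x is its front (controls, towards the robot), +y its left. Back left: drying chamber; back right: flat deck where the open cover parks; rails 8 mm high, 6 mm wide along the cover's long sides (x = -17 and +73 mm). Front strip, left to right: hundreds, tens, units wheels, start key
- chamber (a point): centre of the chamber's floor (42 mm above the worktop); axes as the drier's. The chamber is a rectangular well open to the top, 72 mm (x) by 102 mm (y) inside, 20 mm deep below the deck
- cover (a joint): the flat aluminium sliding cover, 82 (x) x 112 (y) x 5 mm on top of the deck. 0 = fully shut over the chamber (against its stop), 0.112 m = fully open, parked to the right; slides along the drier's -y as it opens; about 1.2 N friction, stays where it is left. It starts 0 to 30 mm open
- cover_handle (a point): centre of the top of the cover's handle, a black upright bar 44 mm long (drier x), 12 mm thick (drier y), 14 mm high above the cover; its top is 81.5 mm above the worktop. Axes as the drier's
- wheel_hundreds (a joint): left thumbwheel (hundreds), black, white digits, radius 22 mm, 18 mm wide, axle along drier y, 11 mm proud of the deck; the digit on top, between two white index lines, is set. Value = digit x 0.6283 rad, stops at 0 and 9. Top rolled to the front (drier -x) raises it, to the back lowers it; 13.8 mm of rim a digit. Sprung clicks, 1 to 1.5 N at the rim; a fingertip pressed on top with 3 to 10 N drags it round
- wheel_tens (a joint): middle thumbwheel (tens): the same, 42 mm to the right of the first
- wheel_units (a joint): right thumbwheel (units): the same, 42 mm farther right
- hundreds_top (a point): top point of the rim of the hundreds wheel, 73 mm above the worktop (does not turn); axes as the drier's. The cheeks beside each wheel, 12 mm off its middle plane, are 3.5 mm lower than this at most
- tens_top (a point): the same point of the tens wheel
- units_top (a point): the same point of the units wheel
- start_key (a joint): round grey spring key 22 mm across at the right of the control panel; value = how far it is pressed, 0 to 0.005 m; fully down takes 4 N; it springs back. It counts as pressed beyond 0.003
- start_key_top (a point): centre of the start key's top face, 80.5 mm above the worktop when not pressed
- tray: aluminium pocket tray, fixed to the worktop, 44 (x) x 156 (y) x 14 mm. Origin under its centre. Four round pockets in one row along its y at y = -54, -18, +18, +54 mm, 18.5 mm across and 5 mm deep (floor 9 mm above the worktop)
- tablet_jar: bystander: amber jar with black cap, 58 mm across, 104 mm high; origin at its base
- tweezers: bystander: steel tweezers, 127 mm long, lying on the worktop; origin under its middle
- weigh_boat: bystander: small steel weighing boat 39 x 65 x 13 mm; origin under its middle
- pellet_0: pressed fuel pellet, a light-brown (cork-coloured) cylinder 16 mm across and 12 mm high, 12 g, with slightly broken edges; at the start it stands in a pocket of the tray and sticks out 7 mm above the tray's top. Origin at the centre of its underside, z along its axis. Absent in some runs (then None)
- pellet_0_mid (a point): centre of that pellet (half-way up); absent with it
- pellet_1: pressed fuel pellet, a light-brown (cork-coloured) cylinder 16 mm across and 12 mm high, 12 g, with slightly broken edges; at the start it stands in a pocket of the tray and sticks out 7 mm above the tray's top. Origin at the centre of its underside, z along its axis. Absent in some runs (then None)
- pellet_1_mid (a point): centre of that pellet (half-way up); absent with it
- pellet_2: pressed fuel pellet, a light-brown (cork-coloured) cylinder 16 mm across and 12 mm high, 12 g, with slightly broken edges; at the start it stands in a pocket of the tray and sticks out 7 mm above the tray's top. Origin at the centre of its underside, z along its axis. Absent in some runs (then None)
- pellet_2_mid (a point): centre of that pellet (half-way up); absent with it
- pellet_3: pressed fuel pellet, a light-brown (cork-coloured) cylinder 16 mm across and 12 mm high, 12 g, with slightly broken edges; at the start it stands in a pocket of the tray and sticks out 7 mm above the tray's top. Origin at the centre of its underside, z along its axis. Absent in some runs (then None)
- pellet_3_mid (a point): centre of that pellet (half-way up); absent with it

How it is judged (in metres and radians):
On the way:
1. the start key is pressed down (beyond 3 mm) while every pellet is in the chamber, the cover is shut and the wheels show 125 (x of pellet_0_mid in the frame of chamber between -0.037 and 0.037 m and y of pellet_0_mid in the frame of chamber between -0.052 and 0.052 m and z of pellet_0_mid in the frame of chamber between 0.002 and 0.012 m and x of pellet_1_mid in the frame of chamber between -0.037 and 0.037 m and y of pellet_1_mid in the frame of chamber between -0.052 and 0.052 m and z of pellet_1_mid in the frame of chamber between 0.002 and 0.012 m and x of pellet_2_mid in the frame of chamber between -0.037 and 0.037 m and y of pellet_2_mid in the frame of chamber between -0.052 and 0.052 m and z of pellet_2_mid in the frame of chamber between 0.002 and 0.012 m and x of pellet_3_mid in the frame of chamber between -0.037 and 0.037 m and y of pellet_3_mid in the frame of chamber between -0.052 and 0.052 m and z of pellet_3_mid in the frame of chamber between 0.002 and 0.012 m and value of joint cover below 0.004 m and value of joint wheel_hundreds between 0.4683 and 0.7883 rad and value of joint wheel_tens between 1.0966 and 1.4166 rad and value of joint wheel_units between 2.9816 and 3.3016 rad and value of joint start_key above 0.003 m), for 0.1 s.
At the end, for the whole second after the job is handed in: every pellet present lies at rest in the chamber, its centre under 12 mm above the floor (not stacked); cover within 4 mm of shut; wheels at 1, 2, 5, each within 0.16 rad (a quarter step); the start key was pressed beyond 3 mm with all this so, and is up again (x of pellet_0_mid in the frame of chamber between -0.037 and 0.037 m and y of pellet_0_mid in the frame of chamber between -0.052 and 0.052 m and z of pellet_0_mid in the frame of chamber between 0.002 and 0.012 m and x of pellet_1_mid in the frame of chamber between -0.037 and 0.037 m and y of pellet_1_mid in the frame of chamber between -0.052 and 0.052 m and z of pellet_1_mid in the frame of chamber between 0.002 and 0.012 m and x of pellet_2_mid in the frame of chamber between -0.037 and 0.037 m and y of pellet_2_mid in the frame of chamber between -0.052 and 0.052 m and z of pellet_2_mid in the frame of chamber between 0.002 and 0.012 m and x of pellet_3_mid in the frame of chamber between -0.037 and 0.037 m and y of pellet_3_mid in the frame of chamber between -0.052 and 0.052 m and z of pellet_3_mid in the frame of chamber between 0.002 and 0.012 m and value of joint cover below 0.004 m and value of joint wheel_hundreds between 0.4683 and 0.7883 rad and value of joint wheel_tens between 1.0966 and 1.4166 rad and value of joint wheel_units between 2.9816 and 3.3016 rad and value of joint start_key below 0.002 m and linear speed of each of pellet_0, pellet_1, pellet_2, pellet_3 below 0.03 m/s); the robot touches nothing.
It fails at once if the tablet jar is pushed more than 30 mm from its place (distance of tablet_jar from where it was at the start of the episode above 0.03 m).
It fails at once if the tweezers is pushed more than 30 mm from its place (distance of tweezers from where it was at the start of the episode above 0.03 m).
It fails at once if the weigh boat is pushed more than 30 mm from its place (distance of weigh_boat from where it was at the start of the episode above 0.03 m).
Of pellet_0, pellet_1, pellet_2, pellet_3 only 2 to 4 are there at a start; the rules pass over those that are not, and their reading is None.
At some moment in a run one of pellet_0, pellet_1, pellet_2, pellet_3 may be knocked a few centimetres aside while the robot is not near it.
Once in a run the grip may slacken for a moment while it holds something.
It also fails if it takes over 200 s, if anything falls off the work surface, if the arm or the gripper's body presses on something with over 40 N, if the wrist force passes 120 N, or if a joint passes its speed limit or range.

ROBOT

A 6-joint arm with a two-finger parallel gripper is mounted at the origin on a cart in front of the work surface, level with it; the furniture and walls round the work are solid. World frame = base frame: x ahead of the robot, y to its left, z up, the work surface at z = 0. Lengths are in mm, angles in rad, forces in N, time in s.
With the tool pointing down it reaches from about 300 to 775 mm from the base axis. Payload 14.6 kg.
Tool frame: the origin (TCP) lies on the centre line of the jaws, within the pads' length; the fingertips stand 19 mm ahead of it and the grasp point (between the pads) is the TCP (bot.tip_reach is the distance from the TCP to the fingertips, in mm); y points along the fingers, x is the direction in which the jaws open and shut, and the axes are right-handed (so a half turn about y gives the same grasp; the last joint's range is limited). The gripper opens to 85 mm and grips with 20 to 120 N. Pads are 22 mm wide; open, the fingers measure 114 mm over their backs; the gripper's body (76 mm by 85 mm) begins 54 mm behind the grasp point. The pads swing forward as they close: fully open they stand 13 mm farther back than shut.
Start: joints at [1.25, 0.3, 1.521, -0, 1.321, -0.067], TCP at [138.094, 532.372, 250.281] pointing down, gripper open.
Joint ranges: [-3.03, 3.03], [-0.79, 2.21], [0.23, 2.52], [-1.04, 4.18], [0, 3.07], [-2.55, 2.55]. Speed limits (rad/s): [2.22, 2.22, 2.57, 3.14, 3.14, 3.14].

INTERFACE

Orientations are given as a unit quaternion [w, x, y, z].
In Python, from rig import bot gives the robot as it stands. Calls block until the motion is done:
- bot.move_to(position, orientation): joint-space move of the TCP to a pose.
- bot.servo_line(position, attitude=None, speed=150, until_force=None): straight line of the TCP; attitude=None keeps the orientation; speed is the mean speed in mm/s. With until_force (N) it stops when the force on the tool has changed by that much, and returns True; else False.
- bot.move_joints(angles): joint-space move.
- bot.move_gripper(opening, grip_force=None): finger opening in mm; grip_force is the grip in N (None keeps the last); returns when the fingers have stopped.
- bot.dwell(seconds).
- bot.ik(position, orientation): joint angles nearest the present ones, or None.
- bot.read_state(): the state.
- bot.read_camera(name): name is "scene" or "top" or "wrist"; returns a dict with "image" (420x560x3 uint8, blue, green, red), "depth" (420x560 float32, mm along the optical axis (not along the pixel's ray), 0 where there is no reading), "fovy" (degrees; the focal length in pixels is half the picture's height over the tangent of half this angle, whatever the lens; pixels are square), "cx", "cy" (the principal point, pixels), "k1" (the pictures are not rectified: a ray, as slopes to the right and down, at radius r is drawn at 1 + k1 r^2 times it, then the intrinsics apply), "eye" and "attitude" of the camera in the world; the wrist camera has in their place "mount" (4x4, takes a point from camera to tool coordinates, whose origin is the TCP and whose axes are the tool frame's). Camera axes: x right, y down, z forward; pixel columns grow to the right and rows downward; lengths in mm; the calibration is good to about 2 mm. A picture is of the moment at which its call begins: read the wrist's pose just before it.
A pose or a line that the arm cannot do raises bot.MotionError and nothing moves.
- bot.finish_job(): hands the job in, once; it reports no verdict.
The state is a dict: "clock": time; "joint_positions": joint angles; "qvel": joint speeds; "effort": joint torques, N m; "ee_pos": TCP position; "tool_rot": TCP orientation; "ft_force": force on the tool from outside, world axes, zero at the start; "moment": the same for the moment, N m; "grip_width": finger opening in mm.
Only numpy, scipy, OpenCV 4.12 (cv2) and the standard library are available. Lean on these libraries where they do the work, as an engineer would, in place of code of your own. Each camera call takes 0.05 s, during which the arm holds its last target. There are 200 camera calls.

## Working session

There is one attempt and no reset: what is moved stays moved. The work goes in short steps, each a Python script; the robot and the scene stay as the last script left them, time stands still between calls to the robot, and variables do not carry over. Pictures are saved under pics/ and viewed, about 12 in all and at most 16, crops included, and the job is handed in when it is done.

```bash
ls; mkdir -p pics; cat > h.py <<'E'
from rig import bot
import numpy as np, cv2
from scipy.spatial.transform import Rotation as R
def rot(q): return R.from_quat([q[1],q[2],q[3],q[0]]).as_matrix()
def quat(M):
    q=R.from_matrix(M).as_quat(); return [q[3],q[0],q[1],q[2]]
def grab(name,save=None):
    s=bot.read_state(); c=bot.read_camera(name)
    if 'mount' in c:
        T=np.eye(4); T[:3,:3]=rot(s['tool_rot']); T[:3,3]=s['ee_pos']; T=T@np.array(c['mount'])
    else:
        T=np.eye(4); T[:3,:3]=rot(c['attitude']); T[:3,3]=c['eye']
    c['T']=T
    h=c['image'].shape[0]; c['f']=h/2/np.tan(np.radians(c['fovy'])/2)
    c['K']=np.array([[c['f'],0,c['cx']],[0,c['f'],c['cy']],[0,0,1]])
    if save: cv2.imwrite('pics/'+save,c['image'])
    return c
def ray(c,uv):
    uv=np.atleast_2d(np.array(uv,float))
    d=(uv-[c['cx'],c['cy']])/c['f']; p=d.copy()
    for _ in range(20): p=d/(1+c['k1']*(p**2).sum(1,keepdims=True))
    return np.c_[p,np.ones(len(p))]@c['T'][:3,:3].T, c['T'][:3,3]
def onz(c,uv,z):
    d,o=ray(c,uv); return o+d*((z-o[2])/d[:,2])[:,None]
def depthpt(c,uv):
    d,o=ray(c,uv); uv=np.atleast_2d(np.array(uv)).astype(int)
    return o+d*c['depth'][uv[:,1],uv[:,0]][:,None]
def proj(c,P):
    q=(np.atleast_2d(P)-c['T'][:3,3])@c['T'][:3,:3]; p=q[:,:2]/q[:,2:]
    p=p*(1+c['k1']*(p**2).sum(1,keepdims=True)); return p*c['f']+[c['cx'],c['cy']]
def tri(c1,u1,c2,u2):
    d1,o1=ray(c1,u1); d2,o2=ray(c2,u2); A=np.c_[d1[0],-d2[0]]
    t=np.linalg.lstsq(A,o2-o1,rcond=None)[0]; a=o1+t[0]*d1[0]; b=o2+t[1]*d2[0]
    return (a+b)/2, np.linalg.norm(a-b)
E
python3 - <<'E'
from h import *
s=bot.read_state(); print(s['ee_pos'],s['tool_rot'],rot(s['tool_rot']).round(3).tolist(),s['grip_width'],bot.tip_reach,s['ft_force'])
for n in('top','scene','wrist'):
    c=grab(n,n+'0.png'); print(n,c['T'].round(3).tolist(),c['f'],c['k1'],c['cx'],c['cy'])
E
```

```text
pics
[138.02186624 532.16940234 249.71821516] [-0.55900803  0.55949049  0.43236263 -0.43306231] [[0.251, -0.0, -0.968], [0.968, -0.001, 0.251], [-0.001, -1.0, 0.0]] 85.41173119560933 19.0 [-0.26610951  0.75783538  0.30874697]
top [[-0.0, -0.997, 0.077, 484.683], [-1.0, -0.0, -0.001, -171.475], [0.001, -0.077, -0.997, 920.339], [0.0, 0.0, 0.0, 1.0]] 468.9280799324225 -0.15365045928626253 275.77736894253263 211.73371012583422
scene [[-0.899, -0.251, 0.358, 230.721], [-0.437, 0.518, -0.735, 453.564], [-0.001, -0.817, -0.576, 595.099], [0.0, 0.0, 0.0, 1.0]] 423.02433490550993 -0.0631978314626874 279.5802652800956 202.18472273057463
wrist [[0.252, 0.932, 0.26, 72.039], [0.968, -0.242, -0.068, 549.737], [-0.001, 0.269, -0.963, 374.624], [0.0, 0.0, 0.0, 1.0]] 305.8901888173788 0.012259008101910064 280.354277728516 207.68902097987046
```

View pics/top0.png

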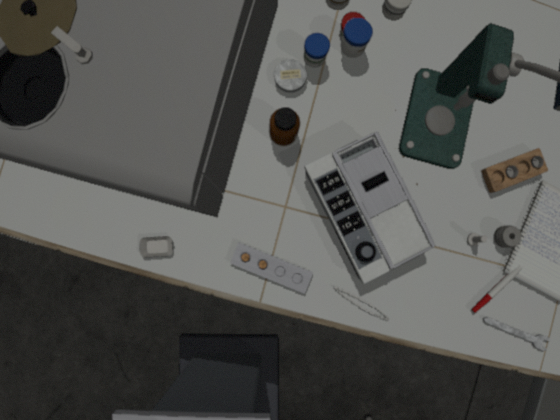

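View pics/scene0.png

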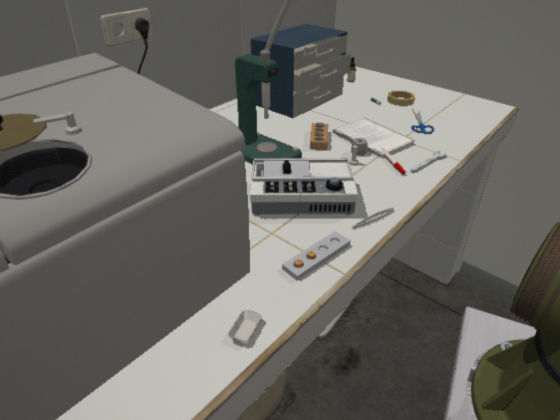

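```bash
python3 - <<'E'
from h import *
t=grab('top'); s=grab('scene')
for n,uv in dict(pelA=(245,258),pelB=(263,264),hole1=(280,271),hole2=(297,278),handle=(375,181),wh=(331,181),wt=(340,201),wu=(350,222),key=(366,251),c1=(307,166),c2=(376,136),c3=(430,243),c4=(363,279),boat=(156,247),mach_edge=(205,205),mach=(120,150),mach2=(190,185),mach3=(260,20),lamp=(490,60),jar=(285,120),lid=(400,225),pan=(35,20)).items():
    print(n,depthpt(t,uv).round(0)[0])
for n,uv in dict(pelA=(298,264),pelB=(311,255),handle=(287,167),key=(334,184),mach=(60,250),mach2=(150,200),m3=(90,70)).items(): print('S',n,depthpt(s,uv).round(0)[0])
E
```

```text
pelA [ 465. -113.   23.]
pelB [ 454. -148.   21.]
hole1 [ 440. -180.   10.]
hole2 [ 426. -213.    7.]
handle [ 605. -352.   83.]
wh [ 606. -273.   73.]
wt [ 569. -289.   72.]
wu [ 531. -307.   72.]
key [ 478. -333.   86.]
c1 [ 636. -230.   63.]
c2 [ 691. -359.   71.]
c3 [ 492. -457.   69.]
c4 [ 427. -331.   66.]
boat [485.  65.  -2.]
mach_edge [552. -60. 187.]
mach [613.  34. 320.]
mach2 [566. -60. 317.]
mach3 [ 867. -145.  176.]
lamp [ 762. -493.  275.]
jar [ 711. -188.  105.]
lid [ 526. -403.   59.]
pan [792. 158. 350.]
S pelA [ 463. -105.   22.]
S pelB [ 450. -141.   22.]
S handle [ 598. -342.   81.]
S key [ 473. -327.   76.]
S mach [624. 236. 267.]
S mach2 [594. 109. 269.]
S m3 [890. -91. 350.]
```

```bash
cat >> h.py <<'E'
def down(deg):
    a=np.radians(deg); c,s=np.cos(a),np.sin(a)
    return quat(np.array([[c,0,-s],[s,0,c],[0,-1,0]]))
E
python3 - <<'E'
from h import *
q0=bot.read_state()['tool_rot']
bot.servo_line([105,400,330])
j=bot.read_state()['joint_positions']; print(np.round(j,2))
j=list(j); 
jt=bot.ik([480,-290,270],down(24)); print(np.round(jt,2))
j2=j.copy(); j2[0]=jt[0]; j2[5]=jt[5]
bot.move_joints(j2); print(bot.read_state()['ee_pos'])
bot.move_to([500,-300,270],down(24))
np.save('x',0)
c=grab('wrist','w1.png'); 
bot.move_to([540,-220,270],down(24)); c2=grab('wrist','w2.png')
import pickle; pickle.dump([c,c2],open('w12.pkl','wb'))
print(bot.read_state()['clock'])
E
```

```text
[ 1.23 -0.07  1.75  0.    1.46 -0.09]
[-0.61  0.31  1.46 -0.    1.37 -1.03]
[ 359.34572077 -205.21285896  329.55185432]
5.0917
```

View pics/w1.png

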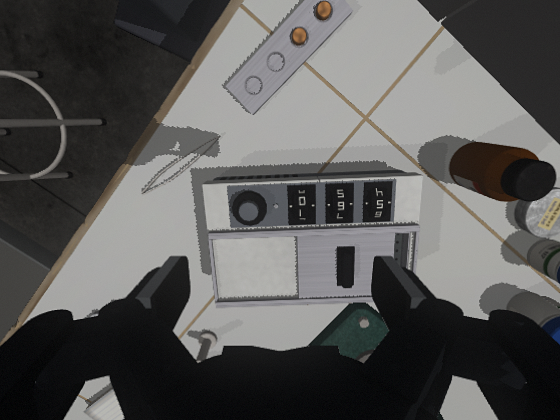

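View pics/w2.png

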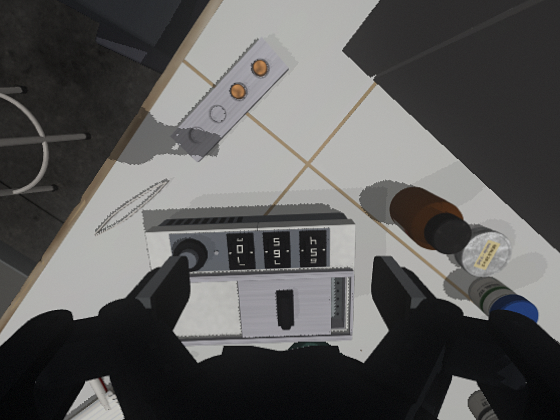

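```bash
python3 - <<'E'
from h import *
import pickle
c,c2=pickle.load(open('w12.pkl','rb'))
def blobs(c,m,lo,hi):
    n,l,st,ce=cv2.connectedComponentsWithStats(m.astype(np.uint8)); return [(st[i].tolist(),ce[i].round(1)) for i in range(1,n) if lo<st[i][4]<hi]
for k in (c,c2):
    im=k['image'].astype(int); hsv=cv2.cvtColor(k['image'],cv2.COLOR_BGR2HSV)
    m=(hsv[...,0]<25)&(hsv[...,1]>110)&(hsv[...,2]>80); m[150:]=0
    print('pel',blobs(k,m,60,700))
    g=im.max(2)<50
    cl=cv2.morphologyEx(g.astype(np.uint8),cv2.MORPH_OPEN,np.ones((3,3)))
    print('blk',[b for b in blobs(k,cl,100,3000)])
    y,x=(190,210) if k is c else (220,190)
im=c['image'][170:310,200:425]; cv2.imwrite('pics/crop1.png',cv2.resize(cv2.rotate(im,cv2.ROTATE_180),None,fx=3.5,fy=3.5,interpolation=cv2.INTER_CUBIC))
E
```

```text
pel [([317, 1, 14, 17, 178], array([323.7,   8.9])), ([293, 28, 13, 15, 166], array([299. ,  35.1]))]
blk [([0, 77, 57, 42, 1752], array([ 22.3, 101.1])), ([0, 126, 61, 48, 2568], array([ 28.3, 148.3])), ([326, 183, 28, 40, 937], array([339.3, 202.7])), ([363, 182, 29, 40, 950], array([376.5, 200.7])), ([287, 185, 29, 40, 961], array([301.4, 204.3])), ([232, 191, 35, 34, 647], array([249.4, 206.1])), ([337, 247, 17, 41, 672], array([345.1, 266.3])), ([543, 249, 17, 24, 112], array([548.9, 259.4]))]
pel [([253, 60, 14, 15, 158], array([259.6,  67.2])), ([231, 84, 14, 14, 146], array([237.4,  90.8]))]
blk [([0, 98, 38, 40, 1003], array([ 14.1, 121.7])), ([0, 143, 43, 47, 1679], array([ 19.3, 164.7])), ([390, 187, 52, 50, 903], array([407.4, 205.5])), ([423, 213, 48, 41, 1495], array([446.6, 232.9])), ([249, 215, 52, 7, 269], array([274.1, 218.1])), ([219, 217, 24, 6, 129], array([230.6, 219.6])), ([299, 230, 27, 37, 785], array([312.4, 247.6])), ([227, 233, 28, 37, 807], array([240.9, 250.9])), ([263, 232, 28, 36, 797], array([276.6, 249.2])), ([173, 239, 35, 32, 515], array([192.4, 250.9])), ([277, 290, 17, 39, 580], array([284.9, 308.6]))]
```

View pics/crop1.png

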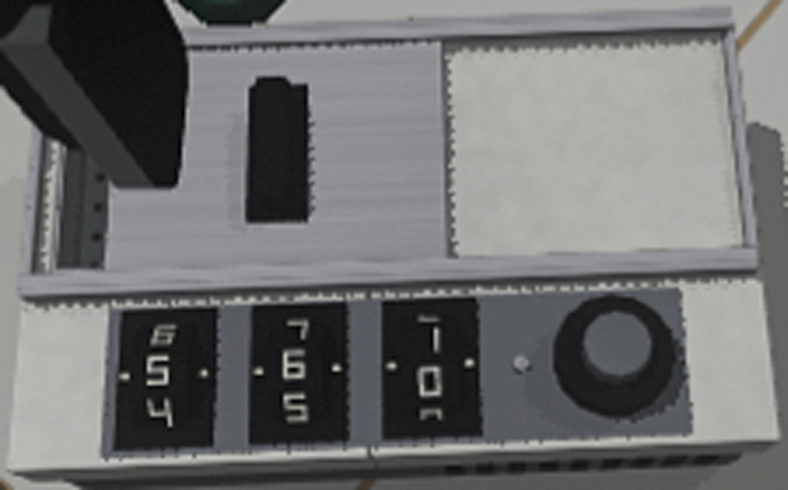

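```bash
python3 - <<'E'
from h import *
import pickle
c,c2=pickle.load(open('w12.pkl','rb'))
pr={'pelA':((323.7,8.9),(259.6,67.2)),'pelB':((299,35.1),(237.4,90.8)),'h':((376.5,200.7),(312.4,247.6)),'t':((339.3,202.7),(276.6,249.2)),'u':((301.4,204.3),(240.9,250.9)),'handle':((345.1,266.3),(284.9,308.6)),'key':((248.5,208),(190,254))}
for n,(a,b) in pr.items():
    p,e=tri(c,a,c2,b); print(n,p.round(1),round(e,1),'| onz',[onz(k,v,{'p':21,'h':73,'t':73,'u':73,'k':80}[n[0]])[0].round(1)[:2].tolist() for k,v in((c,a),(c2,b))], depthpt(c,a)[0].round(1))
# drier edges: depth-plane corners
for n,uv in dict(fl=(420,178),fr=(205,185),br=(217,305),pocket1=(276,61),pocket2=(254,86),trayc1=(222,86),trayc2=(248,112)).items(): print(n,depthpt(c,uv)[0].round(1))
E
```

```text
pelA [ 466.9 -112.2   22.8] 0.0 | onz [[466.9, -111.6], [466.7, -112.0]] [ 466.9 -111.9   22.1]
pelB [ 453.3 -145.3   22.4] 0.0 | onz [[453.2, -144.9], [453.1, -145.2]] [ 453.3 -145.3   22.6]
h [ 603.9 -270.2   64.7] 0.0 | onz [[600.6, -269.4], [601.6, -267.3]] [ 600.7 -269.4   72.7]
t [ 566.6 -288.8   65.8] 0.5 | onz [[564.8, -287.8], [565.2, -285.8]] [ 564.2 -287.5   75.1]
u [ 529.2 -307.9   65.2] 0.0 | onz [[527.9, -306.2], [528.8, -304.3]] [ 527.6 -305.9   74.3]
handle [ 606.1 -353.5   71.3] 0.1 | onz [[605.3, -352.8], [605.6, -352.5]] [ 601.4 -349.4   82.4]
key [ 476.6 -335.5   65.9] 0.6 | onz [[476.6, -331.4], [477.8, -327.7]] [ 476.6 -330.1   84.6]
fl [ 635.7 -228.5   62.9]
fr [ 422.9 -331.8   62.5]
br [ 488.4 -461.9   71.2]
pocket1 [ 439.8 -177.2   11.1]
pocket2 [ 427.  -212.1   10.8]
trayc1 [ 391.  -227.2    2.3]
trayc2 [ 4.305e+02 -2.420e+02  3.000e-01]
```

```bash
cat >> h.py <<'E'
YAW=26.3
yd=np.array([np.cos(np.radians(YAW)),np.sin(np.radians(YAW)),0]); xd=np.array([yd[1],-yd[0],0])
def st(): 
    s=bot.read_state(); print('t%.1f'%s['clock'],np.round(s['ee_pos'],1),'w%.1f'%s['grip_width'],'F',np.round(s['ft_force'],1)); return s
E
python3 - <<'E'
from h import *
h=np.array([605.5,-352.8,0]); q=down(YAW)
bot.move_gripper(45)
bot.move_to(h+[0,0,150],q)
print(bot.servo_line(h+[0,0,92],speed=80,until_force=10)); st()
bot.move_gripper(16,20); st()
print(bot.servo_line(h+[0,0,92]-yd*125,speed=60,until_force=8)); s=st()
p=np.array(s['ee_pos']); print('moved',(p-h)@yd,(p-h)@xd)
bot.move_gripper(40)
bot.servo_line([p[0],p[1],180]); bot.move_to([520,-290,270],down(YAW))
c=grab('wrist','w3.png'); st()
import pickle; pickle.dump(c,open('w3.pkl','wb'))
E
```

```text
False
t7.2 [ 605.7 -353.    92.5] w44.7 F [-0.4  0.1  0.5]
t7.6 [ 605.5 -352.8   92.2] w16.1 F [-0.3 -0.6 -0.5]
True
t9.0 [ 524.3 -392.9   92. ] w16.2 F [5.6 2.5 3.1]
moved -90.55785328960461 -0.047667983790312535
t10.8 [ 519.7 -290.5  268.3] w39.8 F [-0.8 -0.7  0.7]
```

View pics/w3.png

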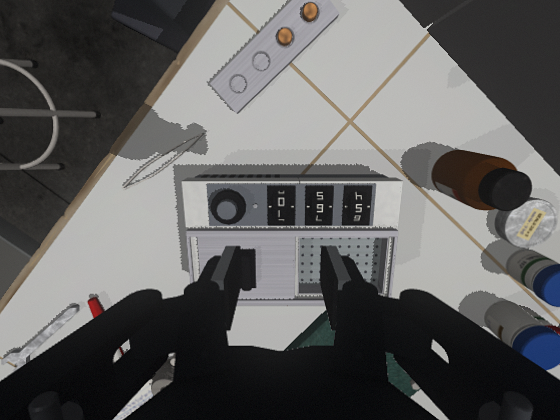

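```bash
python3 - <<'E'
from h import *
import pickle
c=pickle.load(open('w3.pkl','rb')); C=np.array([622.9,-344.2,0])
for n,uv in dict(floor=(312,250),floor2=(368,260),rim=(388,240)).items(): print(n,depthpt(c,uv)[0].round(1))
im=c['image'].copy()
for sx,z,col in((1,62,(0,0,255)),(1,42,(0,255,0))):
    P=[C+xd*a*36+yd*b*51+[0,0,z] for a,b in((1,1),(1,-1),(-1,-1),(-1,1))]
    cv2.polylines(im,[proj(c,P).round().astype(int)],True,col,1)
cv2.imwrite('pics/crop2.png',cv2.resize(im[170:310,180:410],None,fx=3.4,fy=3.4,interpolation=cv2.INTER_CUBIC))
E
```

```text
floor [ 591.8 -347.8   42.7]
floor2 [ 660.6 -328.6   43.1]
rim [ 659.6 -291.3   61.2]
```

View pics/crop2.png

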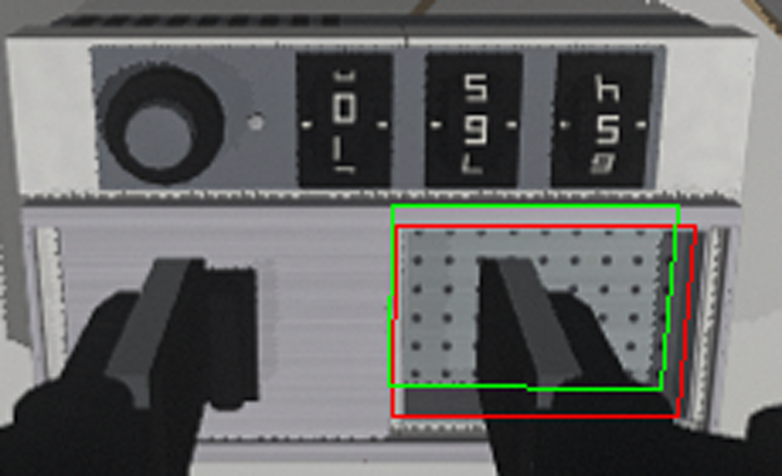

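```bash
cat >> h.py <<'E'
C=np.array([622.9,-344.2,0])
def pick(xy,z=35.5,jaw=-22.):
    p=np.array([xy[0],xy[1],0])
    bot.move_gripper(32,30); bot.move_to(p+[0,0,120],down(jaw))
    print('hit',bot.servo_line(p+[0,0,z],speed=60,until_force=5)); zz=st()['ee_pos'][2]
    bot.move_gripper(8,30); st()
    bot.servo_line(p+[0,0,130],speed=100); return zz,st()['grip_width']
def place(dx,dy,z):
    p=C+xd*dx+yd*dy
    bot.move_to(p+[0,0,150],down(YAW))
    bot.servo_line(p+[0,0,z+12],speed=100); w=st()['grip_width']
    if not 13<w<19: print('LOST?'); return
    print('hit',bot.servo_line(p+[0,0,z-1],speed=25,until_force=3)); st()
    bot.move_gripper(24); bot.servo_line(p+[0,0,150],speed=120)
E
python3 - <<'E'
from h import *
import sys
zz,w=pick((466.8,-111.9))
if 13<w<19: place(16,12,zz+34.2)
else: sys.exit('miss')
bot.move_to([500,-260,270],down(YAW))
grab('wrist','w4.png'); st()
E
```

```text
hit False
t13.6 [ 467.  -112.    35.8] w32.1 F [ 0.6 -0.3 -0.3]
t13.9 [ 467.  -112.    35.8] w13.4 F [-1.1  0.3  5. ]
t15.0 [ 466.5 -111.8  129.4] w12.9 F [0.9 1.5 0. ]miss
```

```bash
python3 - <<'E'
from h import *
c=grab('wrist','w4.png'); st()
t=grab('top'); cv2.imwrite('pics/t4.png',cv2.resize(t['image'][220:310,200:340],None,fx=4,fy=4))
im=np.vstack([cv2.resize(c['image'][100:420],(560,320)),cv2.resize(t['image'][220:310,180:320],(436,280))[:, :436] if 0 else cv2.resize(t['image'][225:305,200:340],(560,280))]); cv2.imwrite('pics/m4.png',im)
E
```

```text
t15.1 [ 466.5 -111.8  129.3] w12.9 F [1.2 0.3 0.6]
```

View pics/m4.png

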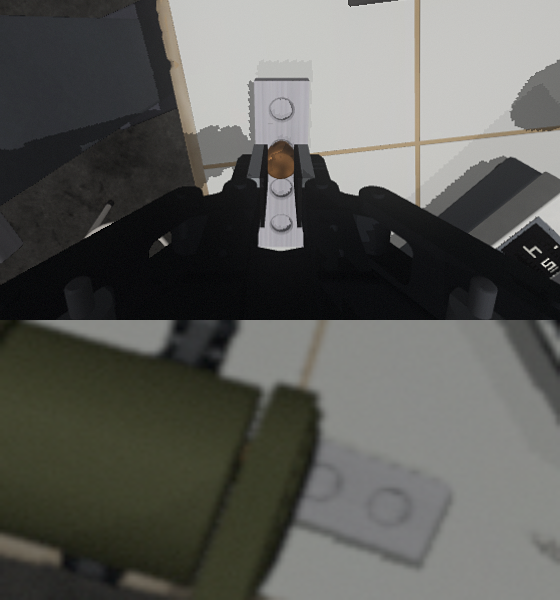

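```bash
sed -i 's/13<w<19/11<w<19/' h.py; python3 - <<'E'
from h import *
place(16,12,35.8+34.2)
bot.move_to([500,-260,270],down(YAW))
c=grab('wrist','w5.png'); st()
E
```

```text
t17.1 [ 641.  -353.4   82.8] w13.3 F [ 0.   0.1 -0.2]
hit True
t17.6 [ 640.6 -353.1   68.9] w13.3 F [-0.8  0.9  5.3]
t19.6 [ 500.5 -260.4  268.7] w24.0 F [-0.7 -0.7  0.7]
```

View pics/w5.png

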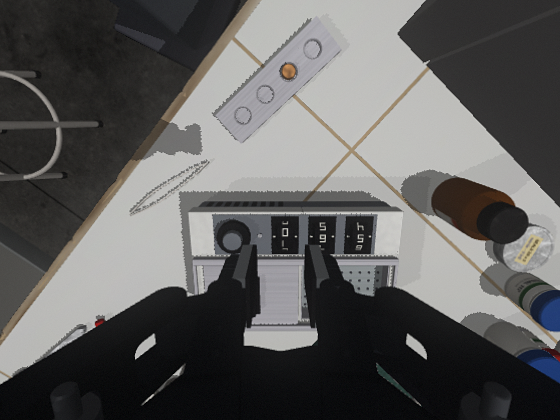

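```bash
python3 - <<'E'
from h import *
c=grab('wrist'); hsv=cv2.cvtColor(c['image'],cv2.COLOR_BGR2HSV)
m=((hsv[...,0]<25)&(hsv[...,1]>110)&(hsv[...,2]>80)).astype(np.uint8); m[150:]=0
n,l,s,ce=cv2.connectedComponentsWithStats(m); i=1+s[1:,4].argmax(); P=onz(c,ce[i],21)[0]; print(s[i],P)
assert np.hypot(P[0]-453.2,P[1]+145.2)<4
zz,w=pick(P[:2])
if 11<w<19: place(-16,-12,zz+34.2)
bot.move_gripper(85); bot.move_to([575,-210,270],down(YAW))
c=grab('wrist','w6.png'); st()
bot.move_to([350,-200,330],down(YAW)); t=grab('top')
o=proj(t,[C+[0,0,62]])[0].astype(int); print(o)
im=np.hstack([cv2.resize(c['image'][200:360,200:400],(400,320)),cv2.resize(t['image'][o[1]-40:o[1]+40,o[0]-50:o[0]+50],(400,320))]); cv2.imwrite('pics/m6.png',im)
E
```

```text
[282  64  14  14 156] [ 453.10587647 -145.09385428   21.        ]
hit False
t22.4 [ 453.3 -145.1   35.8] w31.7 F [0.2 0.1 0.6]
t22.7 [ 453.2 -145.2   35.8] w13.1 F [-0.6 -0.   5.7]
t23.8 [ 452.8 -145.   129.4] w12.9 F [-0.8  0.5 -0.2]
t25.6 [ 605.4 -335.3   82.7] w13.0 F [-0.5 -0.7  0.4]
hit True
t26.1 [ 604.9 -335.1   68.9] w13.3 F [0.1 0.2 5.1]
t28.6 [ 574.8 -210.9  268.2] w85.1 F [-0.5  0.3 -0.7]
[368 173]
```

View pics/m6.png

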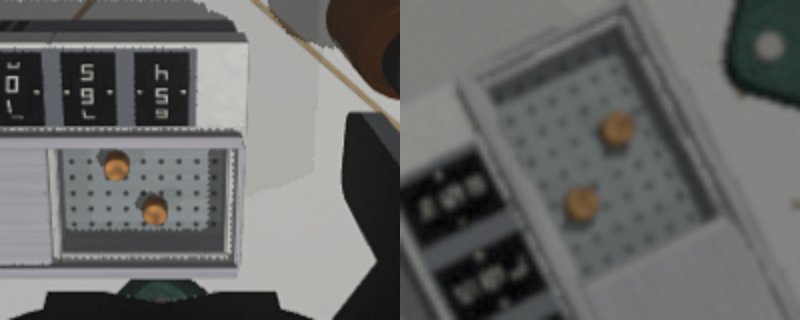

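```bash
cat > g.py <<'E'
from h import *
import pickle
c3=pickle.load(open('w3.pkl','rb'))
def d(u,v): return onz(c3,(u/3.4+180-.35,v/3.4+170-.35),70)[0]*[1,1,0]
TOP={'u':(d(306,124)+d(383,124))/2,'t':(d(433,124)+d(511,124))/2,'h':(d(565,124)+d(641,124))/2}
KEY=onz(c3,(157/3.4+180-.35,137/3.4+170-.35),80.5)[0]*[1,1,0]
def stroke(w,sgn,L=16.):
    # sgn=+1 raises digit (towards front, -xd)
    a=TOP[w]+sgn*xd*L/2; b=TOP[w]-sgn*xd*L/2
    bot.servo_line(a+[0,0,104],speed=150)
    hit=bot.servo_line(a+[0,0,88],speed=20,until_force=4)
    s=bot.read_state(); z=s['ee_pos'][2]; f=s['ft_force'][2]
    bot.servo_line(b+[0,0,z-.4],speed=40)
    s=bot.read_state(); print(w,hit,'z%.1f'%z,'F',round(f,1),np.round(s['ft_force'],1))
    bot.servo_line(b+[0,0,104],speed=100)
def shot(name):
    bot.move_to([575,-230,270],down(YAW)); c=grab('wrist')
    p=proj(c,[C-xd*45-yd*40+[0,0,70]])[0].astype(int); y,x=max(p[1]-60,0),max(p[0]-110,0)
    cv2.imwrite('pics/'+name,cv2.resize(cv2.rotate(c['image'][y:y+140,x:x+220],cv2.ROTATE_180),None,fx=3.4,fy=3.4,interpolation=cv2.INTER_CUBIC)); st()
E
python3 - <<'E'
from g import *
print(TOP,KEY,[np.linalg.norm(TOP[a]-TOP[b]) for a,b in ('ut','th')],(KEY-TOP['u'])@yd,(KEY-TOP['u'])@xd)
h=np.array([522.5,-393.8,0])
bot.move_gripper(40); bot.move_to(h+[0,0,150],down(YAW))
print(bot.servo_line(h+[0,0,92],speed=80,until_force=10)); bot.move_gripper(16,20)
print(bot.servo_line(h+[0,0,92]+yd*125,speed=60,until_force=8)); p=np.array(st()['ee_pos']); print('moved',(p-h)@yd)
bot.move_gripper(32); bot.servo_line([p[0],p[1],150])
bot.move_gripper(0,40); bot.move_to(TOP['u']+[0,0,130],down(YAW))
stroke('u',1)
bot.servo_line(TOP['u']+[0,0,150]); shot('w7.png')
E
```

```text
{'u': array([ 529.08541683, -307.68853143,    0.        ]), 't': array([ 565.96216202, -289.46225788,    0.        ]), 'h': array([ 603.79589677, -270.76375171,    0.        ])} [ 477.01438011 -334.94348024    0.        ] [np.float64(41.13503839121515), np.float64(42.20219921122845)] -58.756860455174234 1.3625155258017116
False
True
t32.9 [ 524.5 -392.8   92.2] w15.6 F [2.3 1.2 0.9]
moved 2.182416098758366
u True z92.0 F 4.9 [-2.1  1.2  5.9]
t37.5 [ 574.4 -230.2  267.9] w0.0 F [ 0.4 -0.1 -0.2]
```

View pics/w7.png

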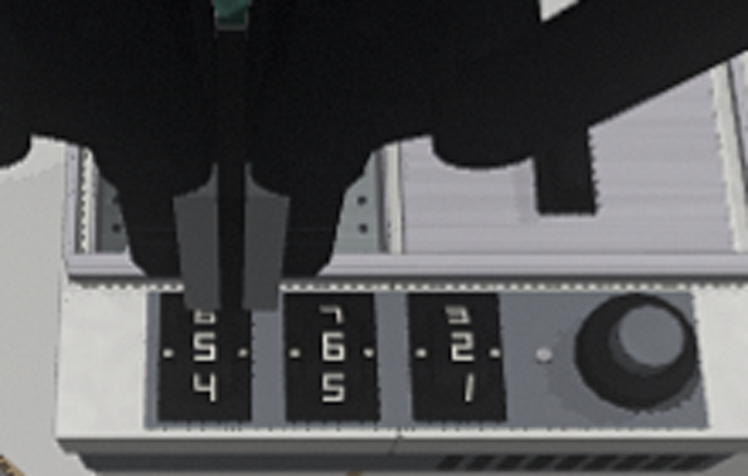

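```bash
sed -i 's/L=16./L=13./; s/speed=40)/speed=25)/' g.py
cat > c.py <<'E'
from g import *
E
python3 - <<'E'
from g import *
# close the cover
h=np.array([522.5,-393.8,0])
bot.move_gripper(40); bot.move_to(h+[0,0,150],down(YAW))
bot.servo_line(h+[0,0,92],speed=80,until_force=10); bot.move_gripper(15,20)
print(bot.servo_line(h+[0,0,92]+yd*6,speed=15,until_force=15)); st()
print(bot.servo_line(h+[0,0,92]+yd*122,speed=60,until_force=10)); p=np.array(st()['ee_pos']); print('moved',(p-h)@yd,(p-h)@xd)
bot.move_gripper(32); bot.servo_line([p[0],p[1],150])
bot.move_gripper(0,40); bot.move_to(TOP['h']+[0,0,130],down(YAW))
stroke('h',-1); stroke('t',-1); stroke('u',1)
bot.servo_line(TOP['u']+[0,0,150]); shot('w8.png')
E
```

```text
True
t40.3 [ 525.7 -392.1   92. ] w15.0 F [-0.5  0.  -0.1]
True
t42.1 [ 628.1 -341.6   91.5] w14.7 F [-2.8 -1.6  1.3]
moved 117.84412635438373 -0.03288240448332172
h True z92.0 F 6.2 [-0.8 -2.2  6.2]
t True z92.0 F 5.1 [ 0.5 -1.3  5.3]
u True z92.0 F 6.3 [-1.8  2.5  6.8]
t50.8 [ 574.4 -230.2  267.9] w-0.2 F [ 0.5  0.  -0.1]
```

View pics/w8.png

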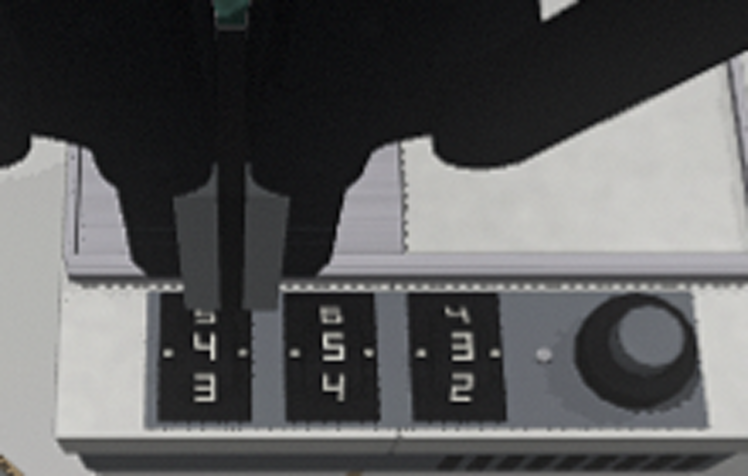

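```bash
python3 - <<'E'
from g import *
bot.move_to(TOP['h']+[0,0,130],down(YAW))
for w,s,n in(('h',-1,3),('t',-1,3),('u',1,2)):
    for _ in range(n): stroke(w,s)
bot.servo_line(TOP['u']+[0,0,150]); bot.move_to([520,-240,270],down(YAW)); c=grab('wrist'); st()
bot.move_to([350,-200,330],down(YAW)); t=grab('top')
o=proj(t,[C-yd*50+[0,0,62]])[0].astype(int)
p=proj(c,[C-xd*45-yd*40+[0,0,70]])[0].astype(int)
y,x=p[1]-60,p[0]-110
im=np.vstack([cv2.resize(cv2.rotate(c['image'][y:y+110,x:x+220],cv2.ROTATE_180),(600,300),interpolation=cv2.INTER_CUBIC),cv2.resize(t['image'][o[1]-50:o[1]+50,o[0]-100:o[0]+100],(600,300),interpolation=cv2.INTER_CUBIC)])
cv2.imwrite('pics/w9.png',im)
E
```

```text
h True z92.0 F 5.3 [ 0.1 -0.8  5. ]
h True z92.0 F 5.1 [-0.4 -2.2  4.8]
h True z92.0 F 6.0 [-0.1 -1.8  4.7]
t True z92.0 F 5.9 [ 0.9 -1.8  5.2]
t True z92.0 F 4.3 [ 0.  -2.1  4.8]
t True z92.0 F 5.6 [-0.9 -2.8  4.5]
u True z91.9 F 6.4 [-0.7  1.3  6.1]
u True z92.0 F 5.7 [-2.1  1.6  8. ]
t67.4 [ 519.7 -240.   268.3] w0.2 F [-0.7 -0.1 -0.7]
```

View pics/w9.png

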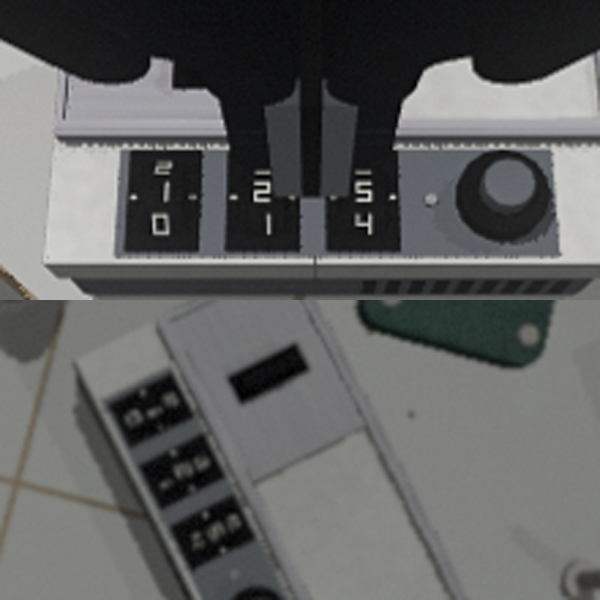

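```bash
python3 - <<'E'
from g import *
h=np.array([622.9,-344.2,0])
bot.move_gripper(36); bot.move_to(h+[0,0,150],down(YAW))
bot.servo_line(h+[0,0,92],speed=80,until_force=10); bot.move_gripper(15,20)
print(bot.servo_line(h+[0,0,92]+yd*10,speed=15,until_force=12)); p=np.array(st()['ee_pos']); print('rel',(p-h)@yd)
bot.move_gripper(32); bot.servo_line([p[0],p[1],150])
bot.move_gripper(0,40); bot.move_to(KEY+[0,0,130],down(YAW))
print(bot.servo_line(KEY+[0,0,103],speed=60,until_force=5))
print(bot.servo_line(KEY+[0,0,92],speed=10,until_force=2)); z0=st()['ee_pos'][2]
print(bot.servo_line(KEY+[0,0,z0-7],speed=10,until_force=7)); z1=st()['ee_pos'][2]; print('travel',z0-z1)
bot.dwell(.4); st()
bot.servo_line(KEY+[0,0,150],speed=60); st()
E
```

```text
True
t71.7 [ 628.2 -341.6   91.5] w14.9 F [-3.3 -1.9  3.1]
rel 5.88826567349916
False
True
t74.8 [ 477.1 -335.1  100. ] w0.2 F [-0.2 -1.8  2.5]
True
t75.2 [ 477.1 -335.1   97.5] w-0.1 F [-1.8  1.6  6.7]
travel 2.507135683549663
t75.6 [ 477.2 -335.1   97.5] w-0.3 F [-1.1  1.4  7.7]
t76.6 [ 476.9 -334.8  149.6] w-0.1 F [ 1.2 -0.4 -0. ]
```

```bash
python3 - <<'E'
from g import *
K=KEY
bot.move_to(K+[0,0,190]+xd*45,down(YAW)); c=grab('wrist')
p=proj(c,[K+[0,0,80]])[0]; print(p)
x,y=p.astype(int)
im=c['image'][max(y-50,0):y+50,x-65:x+65]
cv2.imwrite('pics/k1.png',cv2.resize(im,None,fx=5,fy=5,interpolation=cv2.INTER_CUBIC))
for off in range(-24,25,3):
    for ax,nm in((xd,'x'),(yd,'y')):
        # iterate pixel at height
        z=70.
        for _ in range(4): q=proj(c,[K+ax*off+[0,0,z]])[0]; P=depthpt(c,q.round())[0]; z=P[2]
        print(nm,off,round(z,1),end=' | ')
    print()
bot.move_gripper(0)
E
```

```text
[280.4900276  153.78423202]
x -24 64.2 | y -24 62.2 | 
x -21 64.5 | y -21 64.8 | 
x -18 75.6 | y -18 63.9 | 
x -15 75.6 | y -15 76.1 | 
x -12 77.1 | y -12 74.8 | 
x -9 83.7 | y -9 83.4 | 
x -6 83.6 | y -6 83.0 | 
x -3 84.8 | Traceback (most recent call last):
  File "<stdin>", line 12, in <module>
  File "h.py", line 27, in depthpt
    return o+d*c['depth'][uv[:,1],uv[:,0]][:,None]
               ~~~~~~~~~~^^^^^^^^^^^^^^^^^
IndexError: index 1478 is out of bounds for axis 0 with size 420
```

View pics/k1.png

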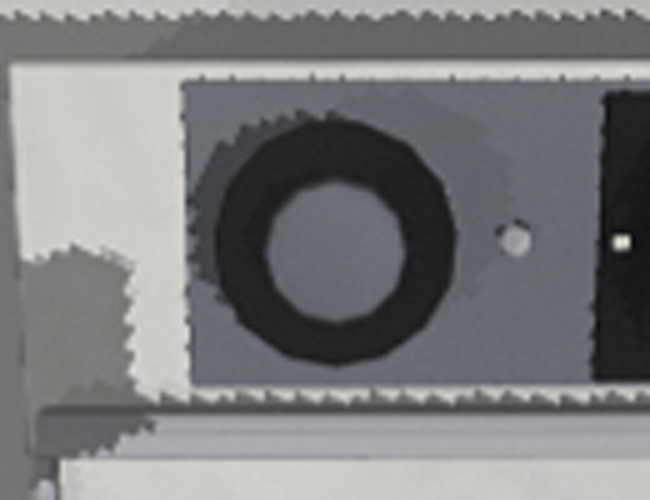

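```bash
python3 - <<'E'
from g import *
bot.move_gripper(0,40); bot.move_to(KEY+[0,0,130],down(YAW)); bot.servo_line(KEY+[0,0,102],speed=60); st()
for z in (100.5,99.5,98.5,97.5,96.5,95.5,94.5):
    r=bot.servo_line(KEY+[0,0,z],speed=10,until_force=15); bot.dwell(.15); f=st()['ft_force'][2]
    if r or f>16: break
bot.dwell(.3); bot.servo_line(KEY+[0,0,150],speed=60); st()
E
```

```text
t78.2 [ 477. -335.  102.] w-0.0 F [-0.6 -0.2  1.5]
t78.7 [ 477.2 -335.1  100.8] w-0.0 F [ 0.9 -0.8  2.6]
t79.1 [ 477.1 -335.    99.6] w-0.1 F [ 1.3 -1.7  1.8]
t79.5 [ 477.1 -335.    98.6] w0.2 F [ 1.  -1.5  2.8]
t79.9 [ 477.1 -335.    97.6] w-0.0 F [ 0.8 -2.2  5.3]
t80.3 [ 477.1 -335.    97.4] w-0.2 F [-2.5  1.3 13.6]
t80.7 [ 477.2 -335.1   97.2] w0.2 F [-6.1  4.  23.2]
t82.0 [ 476.9 -334.8  149.6] w-0.0 F [ 0.   0.4 -0.3]
```

```bash
python3 - <<'E'
from g import *
def avg(n=12):
    F=[];Z=[]
    for _ in range(n): bot.dwell(.02); s=bot.read_state(); F.append(s['ft_force']); Z.append(s['ee_pos'][2])
    return round(np.mean(Z),2),np.mean(F,0).round(2)
bot.move_to(KEY+[0,0,120],down(YAW)); print(avg())
for z in (104,103,102,101,100,99,98,97.3,96.8):
    bot.servo_line(KEY+[0,0,z],speed=20,until_force=15); print(z,*avg())
for z in (98,99.5,101): bot.servo_line(KEY+[0,0,z],speed=20); print(z,*avg())
bot.servo_line(KEY+[0,0,150],speed=60); st()
E
```

```text
(np.float64(120.53), array([ 0.01, -0.19,  0.27]))
104 104.14 [-0.18 -0.23 -0.06]
103 102.99 [ 0.24 -0.05 -0.17]
102 102.1 [ 0.28 -0.36  1.37]
101 101.05 [ 0.53 -0.12  2.05]
100 100.04 [ 0.74 -0.41  2.47]
99 99.04 [ 0.8  -0.64  3.02]
98 98.04 [ 0.77 -0.6   3.42]
97.3 97.54 [0.05 0.03 6.23]
96.8 97.45 [-2.26  1.67 10.81]
98 97.92 [ 1.01 -0.63  3.79]
99.5 99.44 [ 0.95 -0.79  2.85]
101 100.9 [-0.05 -0.1   2.05]
t89.5 [ 476.8 -334.8  149.6] w0.4 F [-0.4 -0.4 -0.6]
```

```bash
python3 - <<'E'
from g import *
bot.move_gripper(30); bot.move_to(KEY+[0,0,200]+xd*30+yd*25,down(YAW)); c=grab('wrist')
bot.move_to([350,-200,330],down(YAW)); t=grab('top'); st()
p=proj(c,[TOP['t']+[0,0,73]])[0].astype(int); o=proj(t,[C-yd*50+[0,0,62]])[0].astype(int)
y,x=max(p[1]-75,0),max(p[0]-150,0)
im=np.vstack([cv2.resize(cv2.rotate(c['image'][y:y+150,x:x+300],cv2.ROTATE_180),(600,300),interpolation=cv2.INTER_CUBIC),cv2.resize(t['image'][o[1]-50:o[1]+50,o[0]-100:o[0]+100],(600,300),interpolation=cv2.INTER_CUBIC)])
cv2.imwrite('pics/fin.png',im)
E
```

```text
t91.4 [ 350.4 -200.4  329.2] w30.0 F [ 0.1 -1.1  0.5]
```

View pics/fin.png

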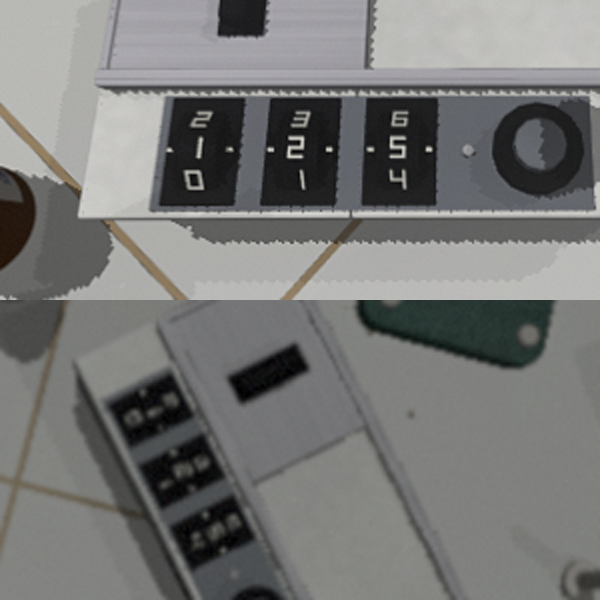

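The final picture shows the wheels at 1-2-5, each digit centred between its index marks, the cover against its left stop and the key up. Handing in.

```bash
python3 - <<'E'
from h import *
bot.finish_job()
E
```

```text
the job is handed in; nothing more can be done
```

The job is handed in at about 91 s of robot time. I opened the drier and moved the two pellets that were present onto the chamber floor, standing apart. I then slid the cover shut, rolled the wheels from 560 to 125, and pressed the start key.

**Last checks**
- **Pellets:** both stood unstacked in the chamber in the last pictures before the cover went shut. I could not see them after that.
- **Cover:** a second push on the handle stopped at the same place as the first, so it is against its stop.
- **Wheels:** the final picture shows 1, 2 and 5 centred between the index marks.
- **Start key:** an averaged force check showed about 5 mm of travel and up to about 3.8 N before the hard stop, and the spring return was clear. I pressed it three times in all, each time with the pellets, cover and wheels already set.
- **Bystanders:** the robot worked clear of the tablet jar, tweezers and weighing boat, but I did not measure their places again at the end.

**What failed or disagreed**
- The first push to close the cover stopped after 2 mm on a false force trigger, so I repeated it.
- The first stroke on the units wheel moved two digits instead of one. Shorter strokes then gave one digit each.
- The gripper read about 13 mm on the 16 mm pellets, though both held firmly.
- Key contact came about 3 mm higher than the text's heights predict. The shut fingertips may reach further than the stated 19 mm, but I did not confirm that.

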